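Fold down the highbacks of a snowboard's bindings

ROBOT

A 6-joint arm with a two-finger parallel gripper is mounted at the origin on the work surface. World frame = base frame: x ahead of the robot, y to its left, z up, the work surface at z = 0. Lengths are in m, angles in rad, forces in N, time in s.
With the tool pointing down it reaches from about 0.35 to 0.725 m from the base axis. Payload 6 kg.
Tool frame: the origin (TCP) lies at the very end of the fingers, on their centre line; the grasp point (between the pads) lies 19 mm behind it (bot.pinch_z is the distance from the TCP to the grasp point, in m); z points along the fingers, y is the line along which they close (so a half turn about z gives the same grasp; the last joint's range is limited). The gripper opens to 85 mm and grips with 20 to 120 N. Pads are 22 mm wide; open, the fingers measure 114 mm over their backs; the gripper's body (76 mm by 85 mm) begins 54 mm behind the grasp point. The pads swing forward as they close: fully open they stand 13 mm farther back than shut.
Start: joints at [-0.832, 0.04, 0.085, 0, -1.615, -0.334], TCP at [0.236, -0.551, 0.231] pointing down, gripper open.
Joint ranges: [-2.56, 2.56], [-1.29, 2.01], [-1.08, 1.49], [-3.29, 1.98], [-2.81, -0.18], [-2.99, 2.99]. Speed limits (rad/s): [2.57, 2.57, 3.01, 3.14, 3.14, 3.14].

INTERFACE

Orientations are given as a rotation vector (axis times angle).
In Python, from plant import bot gives the robot as it stands. Calls block until the motion is done:
- bot.goto(position, orientation): joint-space move of the TCP to a pose.
- bot.servo_line(position, rotation=None, max_speed=0.15, guard=None): straight line of the TCP; rotation=None keeps the orientation; max_speed is the mean speed in m/s. With guard (N) it stops when the force on the tool has changed by that much, and returns True; else False.
- bot.move_joints(angles): joint-space move.
- bot.ungrasp() and bot.grab(): open the fingers fully, or close them until they stop; the grip force is fixed at half the most.
- bot.pause(seconds).
- bot.inverse_kinematics(position, orientation): joint angles nearest the present ones, or None.
- bot.state(): the state.
- bot.get_image(name): name is "scene" or "side" or "wrist"; returns the picture (384x512x3 uint8, red, green, blue); there is no depth.
- bot.camera_params(name): a dict with "camera_matrix" (3x3 intrinsics, pixels), "k1" (the pictures are not rectified: a ray, as slopes to the right and down, at radius r is drawn at 1 + k1 r^2 times it, then the intrinsics apply), "T" (4x4, takes a point from camera to world coordinates); the wrist camera has in their place "hand_eye" (4x4, takes a point from camera to tool coordinates, whose origin is the TCP and whose axes are the flange's). Camera axes: x right, y up, looking along -z (the intrinsics and any distortion apply to the point x, -y, -z); pixel columns grow to the right and rows downward; lengths in m; the calibration is good to about 2 mm. A picture is of the moment at which its call begins: read the wrist's pose just before it. camera_params takes no time and is no camera call.
A pose or a line that the arm cannot do raises bot.PlanningError and nothing moves.
- bot.finish_job(): hands the job in; it is judged then, once.
The state is a dict: "t": time; "qpos": joint angles; "joint_vel": joint speeds; "tau": joint torques, N m; "tool_pos": TCP position; "ee_rot": TCP orientation; "wrist_force": force on the tool from outside, world axes, zero at the start; "wrist_torque": the same for the moment, N m; "gripper_width": finger opening in m; "finger_force": force on a finger pad.
Only numpy, scipy, OpenCV 4.12 (cv2) and the standard library are available. Lean on these libraries where they do the work, as an engineer would, in place of code of your own. Each camera call takes 0.05 s, during which the arm holds its last target. There are 200 camera calls.

TASK

The snowboard on the bench is finished and goes back into the storage rack. Push the highbacks of both bindings over forwards, from the heel towards the toe, until each is folded all the way down over its footbed. Only push and press gently, do not grip them; do not lift, shift or turn the board, and leave the tub, the screwdriver and the wax that lie on it where they are.

Things in the scene. Friction and masses are not known exactly. Their poses are not given: they have to be found in the camera images.
- board: White snowboard lying loose and flat on the bench, its length along y in front of the robot, 1474 mm long, 252 mm wide at the middle, 12 mm thick, ends turned up; about 5 kg with the bindings. Origin: centre of its underside. The two bindings are screwed on 240 mm to either side of its middle, heels towards the robot.
- board_end_left (a point): Point on the board's centre line, on its top face, 500 mm from the middle towards the robot's left (+y).
- board_end_right (a point): Point on the board's centre line, on its top face, 500 mm from the middle towards the robot's right (-y).
- binding_left: White binding on the robot's left, tightly screwed on, turned up to 15 degrees; 240 mm long, 130 mm wide. Origin: centre of its underside, on the board's top face (12 mm above the bench); +x from heel to toe, +y left, z up. The heel hoop reaches x = -126, z = 78 mm. Its straps are open: padded halves out to +y up to 172 mm, ladders to -y up to 103 mm, all below z = 62 mm.
- binding_right: The same binding on the robot's right, mirrored: padded strap halves to its -y side, ladders to its +y side; same frame (+x from heel to toe, +y left, z up).
- pivot_left (a point): Point on the left highback's pivot axis (level, along y), at x = -62, z = 60 mm of the binding's frame; axes as the binding's, not turning with the highback. Upright, the highback (tall white plate, 6 mm thick, up to 132 mm wide, wings curving forwards) has its rear face 33 mm behind (-x) this point, flat over the middle 34 mm, and its top 195 mm above it.
- pivot_right (a point): The same for the right highback. On each rear face a small block stands 10 mm proud, 26 mm wide, 24 to 48 mm above the pivot; the face is clear from there to the top.
- highback_left (a joint): Angle of the left binding's highback: 0 upright against the hoop, growing as it folds forwards (turning about the binding's +y), 1.75 rad at its hard stop, fully folded with its tip over the toe ramp. The pivot is stiff: the highback stays at any angle where it is left and takes about 2 to 6 N to push 130 mm from the pivot. The plate flexes a little (about 1 mm for 2 N there).
- highback_right (a joint): The same for the right binding's highback.
- screw_tub: Blue plastic tub with steel screws, 64 mm across, 40 mm high, standing on the board between the bindings. Origin: centre of its underside. Leave alone.
- screwdriver: Screwdriver with a red handle, 200 mm long, lying across the board between the bindings. Leave alone.
- wax: Yellow block of wax, 70 x 45 x 24 mm, lying on the board between the bindings. Origin: centre of its underside. Leave alone.

How it is judged:
By the outcome, as a careful person would: the job done as asked, in the order asked, and still so for the second after the job is handed in, with the robot touching nothing.
It also fails if it takes over 64 s, if anything falls off the work surface, if the arm or the gripper's body presses on something with over 40 N, if the wrist force passes 120 N, or if a joint passes its speed limit or range.

## Working session

There is one attempt and no reset: what is moved stays moved. The work goes in short steps, each a Python script; the robot and the scene stay as the last script left them, time stands still between calls to the robot, and variables do not carry over. Pictures are saved under pics/ and viewed, at most 10 in all, crops included, and the job is handed in when it is done.

```bash
ls; mkdir -p pics; python3 - <<'E'
from plant import bot
import cv2,numpy as np
for n in("scene","side","wrist"):
    im=bot.get_image(n); cv2.imwrite(f"pics/{n}0.png",im[:,:,::-1])
    p=bot.camera_params(n); print(n,{k:np.round(v,4).tolist() for k,v in p.items()})
s=bot.state();print(s['t'],s['tool_pos'],s['ee_rot'],s['gripper_width'])
a=cv2.imread("pics/scene0.png");b=cv2.imread("pics/side0.png")
cv2.imwrite("pics/both0.png",cv2.resize(np.vstack([a,b]),(800,1200))[:600]);cv2.imwrite("pics/sideb.png",cv2.resize(b,(800,600)))
cv2.imwrite("pics/sceneb.png",cv2.resize(a,(800,600)))
E
```

```text
pics
scene {'camera_matrix': [[364.199, 0.0, 251.9538], [0.0, 364.199, 189.0877], [0.0, 0.0, 1.0]], 'k1': 0.025, 'T': [[0.3533, -0.7291, 0.5862, 1.1929], [0.9354, 0.2663, -0.2324, -0.2559], [0.0134, 0.6305, 0.7761, 0.9603], [0.0, 0.0, 0.0, 1.0]]}
side {'camera_matrix': [[374.0219, 0.0, 256.6133], [0.0, 374.0219, 193.2191], [0.0, 0.0, 1.0]], 'k1': -0.0987, 'T': [[-0.7767, -0.4807, 0.407, 1.0697], [0.6297, -0.6043, 0.4881, 0.6773], [0.0113, 0.6354, 0.7721, 1.0962], [0.0, 0.0, 0.0, 1.0]]}
wrist {'camera_matrix': [[343.2378, 0.0, 252.8526], [0.0, 343.2378, 193.562], [0.0, 0.0, 1.0]], 'k1': -0.0071, 'hand_eye': [[0.0006, 0.9531, 0.3028, 0.0775], [1.0, -0.0006, -0.0002, 0.0004], [0.0, 0.3028, -0.9531, -0.1424], [0.0, 0.0, 0.0, 1.0]]}
0.15 [ 0.23625806 -0.55125449  0.23051358] [ 6.31482973e-01 -3.07707377e+00 -2.05445746e-03] 0.08571839073745971
```

View pics/sceneb.png

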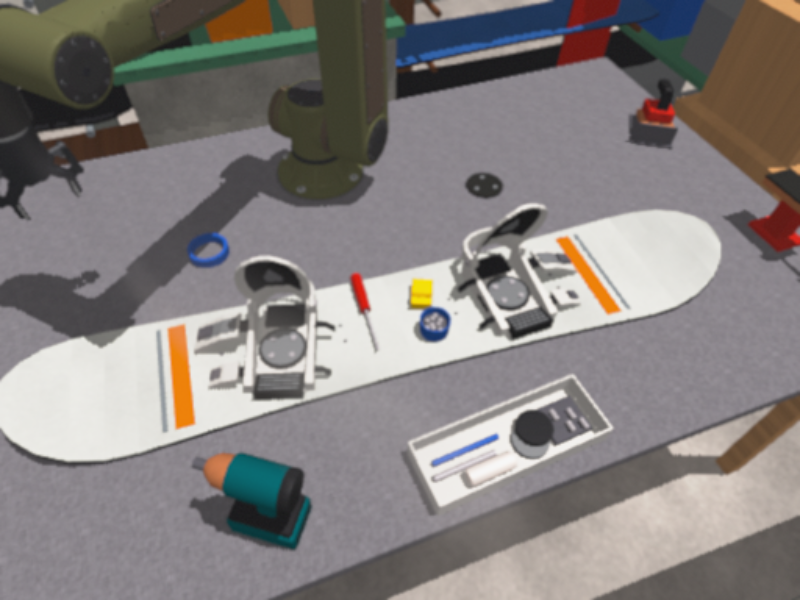

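View pics/sideb.png

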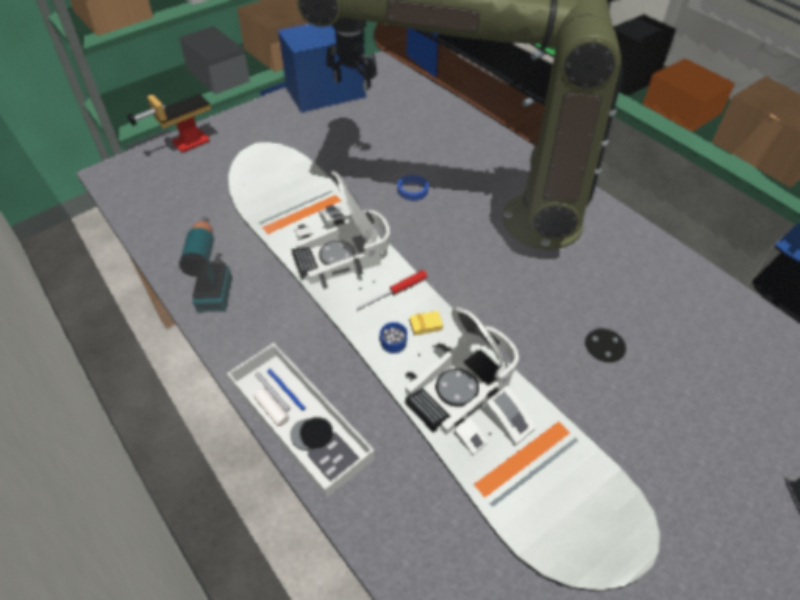

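The scene and side views show the board. The left binding's disc is at scene (508,292) and side (457,387); the right one's is at scene (282,347) and side (337,252) (in 800-px pictures). Both highbacks stand up, on the robot's side. Next I triangulate these and the orange stripes.

```bash
cat > h.py <<'E'
import numpy as np,cv2
from plant import bot
from scipy.spatial.transform import Rotation as R
def ray(name,px,tool=None):
    p=bot.camera_params(name);K=np.array(p["camera_matrix"])
    d=(np.array(px,float)-K[:2,2])/K[0,0]; u=d.copy()
    for _ in range(10): u=d/(1+p["k1"]*(u@u))
    if "T" in p: T=np.array(p["T"])
    else:
        T=np.eye(4);T[:3,:3]=R.from_rotvec(tool[1]).as_matrix();T[:3,3]=tool[0];T=T@np.array(p["hand_eye"])
    v=T[:3,:3]@[u[0],-u[1],-1];return T[:3,3],v/np.linalg.norm(v)
def plane(r,z): o,v=r;return o+v*(z-o[2])/v[2]
def tri(*rs):
    A=sum(np.eye(3)-np.outer(v,v) for o,v in rs);b=sum((np.eye(3)-np.outer(v,v))@o for o,v in rs)
    P=np.linalg.solve(A,b);return P,max(np.linalg.norm(np.cross(P-o,v)) for o,v in rs)
def proj(name,P,tool=None):
    p=bot.camera_params(name);K=np.array(p["camera_matrix"])
    if "T" in p: T=np.array(p["T"])
    else:
        T=np.eye(4);T[:3,:3]=R.from_rotvec(tool[1]).as_matrix();T[:3,3]=tool[0];T=T@np.array(p["hand_eye"])
    c=T[:3,:3].T@(np.array(P)-T[:3,3]);u=np.array([c[0],-c[1]])/-c[2];u=u*(1+p["k1"]*(u@u));return K[:2,:2]@u+K[:2,2]
E
python3 - <<'E'
from h import *
np.set_printoptions(precision=4,suppress=True)
f=.64
for n,a,b in [("discL",(508,292),(457,387)),("toeL",(529,321),(427,409)),("discR",(282,347),(337,252)),("toeR",(279,386),(304,262)),("topL",(530,211),(472,316))]:
    print(n,*tri(ray("scene",np.array(a)*f),ray("side",np.array(b)*f)))
for n in("scene","side"):
    im=cv2.imread(f"pics/{n}0.png");h=cv2.cvtColor(im,cv2.COLOR_BGR2HSV)
    m=cv2.inRange(h,(5,120,150),(18,255,255))
    for c in cv2.findContours(m,0,2)[0]:
        if cv2.contourArea(c)>150:
            (cx,cy),wh,an=cv2.minAreaRect(c);box=cv2.boxPoints(((cx,cy),wh,an))
            print(n,np.round([cx,cy,*wh]),plane(ray(n,(cx,cy)),.012),[plane(ray(n,q),.012)[:2].round(3).tolist() for q in box])
for n,box,k in(("scene",(135,150,390,270),3),("side",(180,110,340,300),3)):
    im=cv2.imread(f"pics/{n}0.png");x0,y0,x1,y1=box
    cv2.imwrite(f"pics/{n}c.png",cv2.resize(im[y0:y1,x0:x1],None,fx=k,fy=k,interpolation=cv2.INTER_CUBIC))
E
```

```text
discL [0.5602 0.2569 0.0249] 0.0007994932670017836
toeL [0.6461 0.2587 0.029 ] 0.0007751319448406803
discR [ 0.5312 -0.2283  0.0253] 0.0018710284120551505
toeR [ 0.6143 -0.254   0.0229] 0.0009710490315265178
topL [0.5549 0.2574 0.2585] 0.006302326869040671
scene [138. 298.  14.  21.] [ 0.7242 -0.3908  0.012 ] [[0.734, -0.419], [0.687, -0.391], [0.714, -0.362], [0.759, -0.39]]
scene [116. 241.  65.  12.] [ 0.5218 -0.4239  0.012 ] [[0.393, -0.434], [0.402, -0.398], [0.635, -0.415], [0.626, -0.447]]
scene [376. 176.  60.   8.] [0.5684 0.4526 0.012 ] [[0.45, 0.441], [0.437, 0.476], [0.675, 0.463], [0.684, 0.432]]
scene [501.   2.  27.  11.] [-0.3173  1.8446  0.012 ] [[-0.364, 1.785], [-0.451, 1.901], [-0.271, 1.903], [-0.194, 1.793]]
side [334. 293.  10.  68.] [0.5644 0.4547 0.012 ] [[0.674, 0.433], [0.441, 0.445], [0.448, 0.478], [0.677, 0.464]]
side [193. 137.   5.  51.] [ 0.5143 -0.4241  0.012 ] [[0.623, -0.445], [0.391, -0.432], [0.401, -0.403], [0.63, -0.417]]
```

View pics/scenec.png

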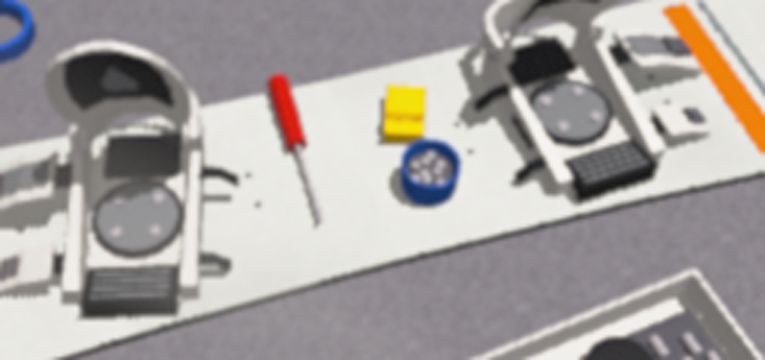

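View pics/sidec.png

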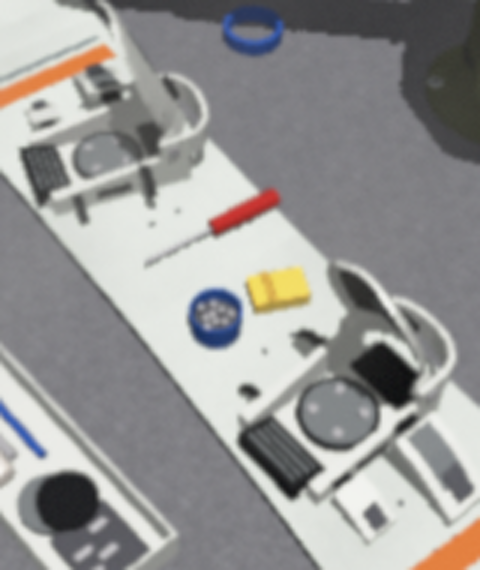

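The measurements agree with each other. The stripes put the board's middle at about (.543,.015) with a yaw of -3.3°, and the discs are within 3 mm of the ±240 mm positions. Binding yaws are about +1° (left) and -17° (right). I'll plan an arc push with the closed fingertips and check reach first.

```bash
cat >> h.py <<'E'
B={'L':((.559,.2555),np.arctan2(.0018,.0859)),'R':((.530,-.2265),np.arctan2(-.0257,.0831))}
def pose(s,th,r=.135,off=0.,t=None):
    """tip on the rear face at angle th, r above the pivot, off = clearance behind it"""
    (x,y),yaw=B[s]; bx=np.array([np.cos(yaw),np.sin(yaw),0]);ez=np.array([0,0,1.])
    if t is None: t=.7*(1-min(max(th,0)/1.75,1))
    piv=np.array([x,y,.072])-.062*bx
    e=np.sin(th)*bx+np.cos(th)*ez; n=-np.cos(th)*bx+np.sin(th)*ez
    z=np.sin(t)*bx-np.cos(t)*ez; X=-(np.cos(t)*bx+np.sin(t)*ez)
    h=.011*abs(np.cos(t+th))
    P=piv+r*e+(.033+off+h)*n
    return P,R.from_matrix(np.c_[X,np.cross(z,X),z]).as_rotvec()
E
python3 - <<'E'
from h import *
np.set_printoptions(precision=2,suppress=True)
for s in 'RL':
    for th,off in [(0,.14),(0,.03),(.4,0),(.8,0),(1.2,0),(1.5,0),(1.75,0),(1.75,.15)]:
        P,r=pose(s,th,off=off);q=bot.inverse_kinematics(P,r);print(s,th,off,P,q)
E
```

```text
R 0 0.14 [ 0.3  -0.15  0.21] None
R 0 0.03 [ 0.4  -0.19  0.21] [ 0.35 -1.28 -1.05  0.43 -1.24 -2.25]
R 0.4 0 [ 0.49 -0.21  0.21] [ 0.1  -0.69 -0.68  0.23 -1.08 -2.03]
R 0.8 0 [ 0.54 -0.23  0.19] [ 0.01 -0.35 -0.42  0.12 -1.14 -1.91]
R 1.2 0 [ 0.58 -0.24  0.15] [-0.05 -0.08 -0.21  0.06 -1.23 -1.84]
R 1.5 0 [ 0.6  -0.25  0.11] [-0.07  0.09 -0.09  0.02 -1.3  -1.81]
R 1.75 0 [ 0.6  -0.25  0.08] [-0.09  0.21 -0.    0.   -1.36 -1.78]
R 1.75 0.15 [ 0.63 -0.26  0.23] [-0.09  0.25  0.32  0.   -1.64 -1.78]
L 0 0.14 [0.32 0.25 0.21] [ 1.83 -1.02 -1.05  0.68 -1.7   2.94]
L 0 0.03 [0.43 0.25 0.21] None
L 0.4 0 [0.51 0.25 0.21] [ 1.07 -0.46 -0.64  0.51 -1.15 -2.77]
L 0.8 0 [0.57 0.26 0.19] [ 0.9  -0.21 -0.37  0.31 -1.17 -2.54]
L 1.2 0 [0.61 0.26 0.15] [ 0.78  0.03 -0.14  0.16 -1.24 -2.37]
L 1.5 0 [0.63 0.26 0.11] [ 0.71  0.18 -0.    0.07 -1.31 -2.28]
L 1.75 0 [0.64 0.26 0.08] [ 0.67  0.3   0.1   0.   -1.37 -2.22]
L 1.75 0.15 [0.66 0.26 0.23] [ 0.65  0.34  0.43  0.   -1.65 -2.2 ]
```

```bash
sed -i 's/t=.7\*(1/t=.4*(1/; s/,t=None):/,t=None,w=0.):/; s/return P,R.from_matrix(np.c_\[X,np.cross(z,X),z\]).as_rotvec()/return P,(R.from_matrix(np.c_[X,np.cross(z,X),z])*R.from_euler("z",w)).as_rotvec()/; s/r=.135/r=.145/' h.py
python3 - <<'E'
from h import *
np.set_printoptions(precision=2,suppress=True)
f=lambda a:np.array(a)
for n,a,b in [("topR",(175,163),(213,112)),("topL",(339,134),(300,199))]:
    P,e=tri(ray("scene",a),ray("side",b));print(n,P.round(4),e)
for s in 'RL':
  for w in(0,np.pi/2,np.pi,-np.pi/2):
    print(s,round(w,2))
    for th,off in [(0,.05),(.3,.05),(.5,0),(1.2,0),(1.75,0),(1.75,.15)]:
        P,r=pose(s,th,off=off,w=w);q=bot.inverse_kinematics(P,r);print('  ',th,off,P,q)
for s in 'RL':
  for th in(0,.3,.5,.7):
    (x,y),yaw=B[s];bx=np.array([np.cos(yaw),np.sin(yaw),0]);T=np.array([x,y,.072])-.062*bx+.195*(np.sin(th)*bx+np.cos(th)*np.array([0,0,1]))+.03*(-np.cos(th)*bx+np.sin(th)*np.array([0,0,1]))
    print(s,th,T,'scene',proj("scene",T),'side',proj("side",T))
E
```

```text
topR [ 0.54 -0.21  0.29] 0.0021495233615072174
topL [0.56 0.25 0.27] 0.00728247981592423
R 0
   0 0.05 [ 0.38 -0.18  0.22] [ 0.22 -0.92 -0.73  0.2  -1.41 -2.09]
   0.3 0.05 [ 0.43 -0.19  0.24] [ 0.11 -0.65 -0.53  0.13 -1.39 -1.98]
   0.5 0 [ 0.5  -0.22  0.22] [ 0.02 -0.37 -0.36  0.09 -1.31 -1.9 ]
   1.2 0 [ 0.59 -0.24  0.16] [-0.06  0.03 -0.08  0.03 -1.34 -1.81]
   1.75 0 [ 0.61 -0.25  0.08] [-0.09  0.24  0.03  0.   -1.36 -1.78]
   1.75 0.15 [ 0.64 -0.26  0.23] [-0.1   0.28  0.35  0.   -1.64 -1.77]
R 1.57
   0 0.05 [ 0.38 -0.18  0.22] [ 0.22 -0.92 -0.73  0.2  -1.41  2.62]
   0.3 0.05 [ 0.43 -0.19  0.24] [ 0.11 -0.65 -0.53  0.13 -1.39  2.73]
   0.5 0 [ 0.5  -0.22  0.22] [ 0.02 -0.37 -0.36  0.09 -1.31  2.81]
   1.2 0 [ 0.59 -0.24  0.16] [-0.06  0.03 -0.08  0.03 -1.34  2.9 ]
   1.75 0 [ 0.61 -0.25  0.08] [-0.09  0.24  0.03  0.   -1.36  2.93]
   1.75 0.15 [ 0.64 -0.26  0.23] [-0.1   0.28  0.35  0.   -1.64  2.94]
R 3.14
   0 0.05 [ 0.38 -0.18  0.22] [ 0.22 -0.92 -0.73  0.2  -1.41  1.05]
   0.3 0.05 [ 0.43 -0.19  0.24] [ 0.11 -0.65 -0.53  0.13 -1.39  1.16]
   0.5 0 [ 0.5  -0.22  0.22] [ 0.
[... 2092 characters left out ...]
  0.12  0.01  0.08 -1.36 -0.73]
   1.75 0 [0.65 0.26 0.08] [ 0.67  0.32  0.13  0.   -1.38 -0.64]
   1.75 0.15 [0.67 0.26 0.23] [ 0.64  0.37  0.45  0.   -1.66 -0.62]
R 0 [ 0.44 -0.2   0.27] scene [170.42 142.96] side [235.82 107.61]
R 0.3 [ 0.5  -0.22  0.27] scene [168.64 158.61] side [220.05 111.35]
R 0.5 [ 0.53 -0.23  0.26] scene [168.04 171.95] side [209.88 116.03]
R 0.7 [ 0.57 -0.24  0.24] scene [167.98 186.82] side [200.64 122.19]
L 0 [0.47 0.25 0.27] scene [323.08 112.25] side [322.11 186.76]
L 0.3 [0.53 0.25 0.27] scene [333.07 124.56] side [307.97 196.74]
L 0.5 [0.56 0.26 0.26] scene [339.21 135.55] side [298.09 205.57]
L 0.7 [0.6  0.26 0.24] scene [344.47 148.13] side [288.51 215.61]
```

Both highbacks lean about 0.4 rad forward, since their tops project between the 0.3 and 0.5 predictions. I'll do the right one first.

```bash
sed -i 's/h=.011/h=.014/' h.py; cat >> h.py <<'E'
def fold(s):
    w=-np.pi/2
    P,r=pose(s,.1,off=.03,w=w)
    p=bot.state()['tool_pos'].copy();p[2]=max(p[2],.33);bot.servo_line(p,max_speed=.2)
    bot.goto(P+[0,0,.11],r); bot.servo_line(P,r,max_speed=.15)
    f0=np.array(bot.state()['wrist_force'])
    for th in np.arange(.15,1.76,.1):
        P,r=pose(s,th,w=w); hit=bot.servo_line(P,r,max_speed=.05,guard=15)
        F=bot.state()['wrist_force']-f0; print(s,round(th,2),np.round(F,1),hit)
        if hit: return False
    hit=bot.servo_line(P-[0,0,.02],r,max_speed=.02,guard=10)
    st=bot.state();print('press',hit,st['tool_pos']-P,np.round(st['wrist_force']-f0,1),st['t'])
    return True
def retreat():
    p=bot.state()['tool_pos'].copy();p[2]=.33;bot.servo_line(p,max_speed=.2)
def shot(name,tag,box,k):
    im=bot.get_image(name)[:,:,::-1];x0,y0,x1,y1=box
    cv2.imwrite(f"pics/{tag}.png",cv2.resize(im[y0:y1,x0:x1],None,fx=k,fy=k,interpolation=cv2.INTER_CUBIC))
E
python3 - <<'E'
from h import *
bot.grab()
if fold('R'): retreat()
shot("side","side1",(100,50,420,300),2)
print(bot.state()['t'])
E
```

```text
R 0.15 [ 0.2 -0.3  0.8] False
R 0.25 [0.3 0.4 0.3] False
R 0.35 [0.5 0.3 0.3] False
R 0.45 [-0.9  1.7  1.9] False
R 0.55 [-0.8  1.1  1.2] False
R 0.65 [-1.   1.1  1. ] False
R 0.75 [-0.3  0.7  1. ] False
R 0.85 [-0.5 -0.2  1.3] False
R 0.95 [0.1 0.  1.2] False
R 1.05 [-0.7  0.3  1.4] False
R 1.15 [-0.8  0.9  1.7] False
R 1.25 [ 0.5 -0.8  1.2] False
R 1.35 [0.7 0.2 0.8] False
R 1.45 [ 0.5 -0.3  2. ] False
R 1.55 [-0.3  0.7  1.9] False
R 1.65 [ 0.8 -0.3  1. ] False
R 1.75 [0.5 0.3 1.2] False
press True [ 0.00013636 -0.00040526 -0.01070394] [-2.9  2.6 10.6] 12.875
14.375
```

View pics/side1.png

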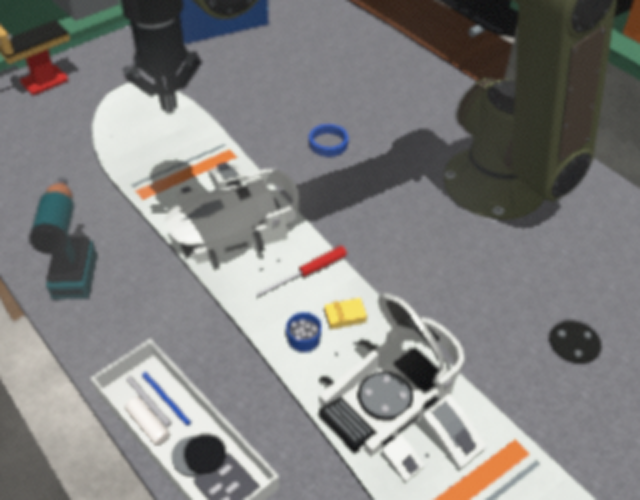

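The side view shows the right highback folded over its footbed, around (215,220). The board, screwdriver, wax and tub haven't visibly moved. The force rose to 10 N at the stop, against about 1–2 N while folding. Left next.

```bash
python3 - <<'E'
from h import *
if fold('L'):
    retreat(); bot.goto([.40,.0,.35],bot.state()['ee_rot'])
shot("side","side2",(100,50,420,350),2)
shot("scene","scene2",(90,90,440,320),2)
a,b=cv2.imread("pics/side2.png"),cv2.imread("pics/scene2.png")
for n,f in(("scene",0),("side",0)):
    for nm,lo,hi in(("orange",(5,120,150),(18,255,255)),("yellow",(22,120,120),(35,255,255)),("red",(0,150,100),(4,255,255)),("blue",(105,150,60),(125,255,255))):
        for im,tag in((cv2.imread(f"pics/{n}0.png"),"before"),(bot.get_image(n)[:,:,::-1].copy(),"after")):
            m=cv2.inRange(cv2.cvtColor(im,cv2.COLOR_BGR2HSV),lo,hi)
            print(n,nm,tag,sorted([tuple(np.round(cv2.minAreaRect(c)[0],1).tolist()) for c in cv2.findContours(m,0,2)[0] if cv2.contourArea(c)>60 and 100<cv2.minAreaRect(c)[0][1]<300]))
print(bot.state()['t'])
E
```

```text
L 0.15 [-0.3  0.1 -1.2] False
L 0.25 [-0.5  0.5 -1.4] False
L 0.35 [-0.2  0.6 -0.8] False
L 0.45 [-2.4  0.2 -0.1] False
L 0.55 [-1.3  0.9 -1.1] False
L 0.65 [-2.4  1.4 -1.3] False
L 0.75 [-1.3 -0.3 -0.2] False
L 0.85 [-1.6  0.  -1. ] False
L 0.95 [-0.1  0.1  0. ] False
L 1.05 [-0.1  0.8 -0.7] False
L 1.15 [0.2 0.8 0. ] False
L 1.25 [-0.1  1.2 -1.6] False
L 1.35 [-0.6  1.4 -0.4] False
L 1.45 [-0.8  0.8 -0.6] False
L 1.55 [ 1.2  0.3 -0.5] False
L 1.65 [-0.   0.4 -0.9] False
L 1.75 [ 0.1  0.4 -0.5] False
press True [ 2.74724473e-04 -2.89752857e-05 -1.15381761e-02] [-4.   0.1  9. ] 26.425
scene orange before [(115.5, 240.5), (138.2, 298.2), (375.8, 175.8)]
scene orange after [(115.5, 240.5), (138.1, 298.2), (375.8, 175.8)]
scene yellow before [(269.5, 187.5)]
scene yellow after [(269.5, 187.5)]
scene red before [(229.7, 186.3), (499.4, 146.5)]
scene red after [(229.7, 186.3), (499.4, 146.5)]
scene blue before [(133.0, 158.5)]
scene blue after [(132.5, 158.5)]
side orange before [(192.8, 136.6), (333.7, 293.2)]
side orange after [(192.8, 136.6), (333.7, 293.2)]
side yellow before [(272.3, 206.0)]
side yellow after [(272.3, 206.0)]
side red before [(261.5, 180.1)]
side red after [(261.5, 180.0)]
side blue before [(504.0, 155.5)]
side blue after [(504.0, 155.0)]
29.725
```

View pics/side2.png

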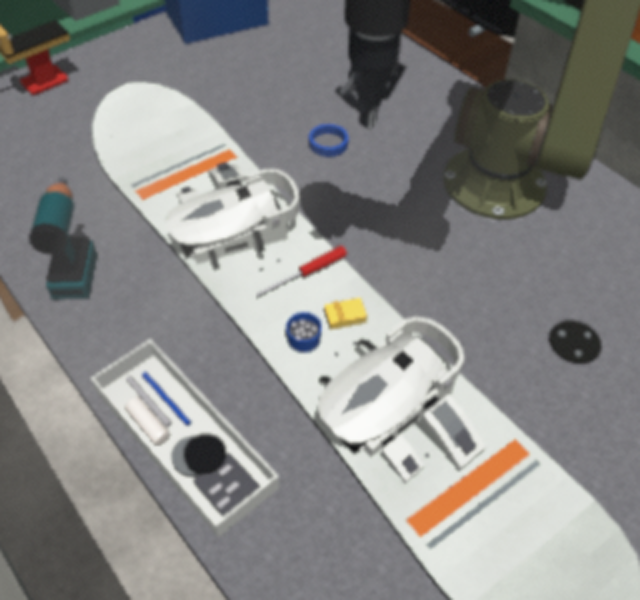

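View pics/scene2.png

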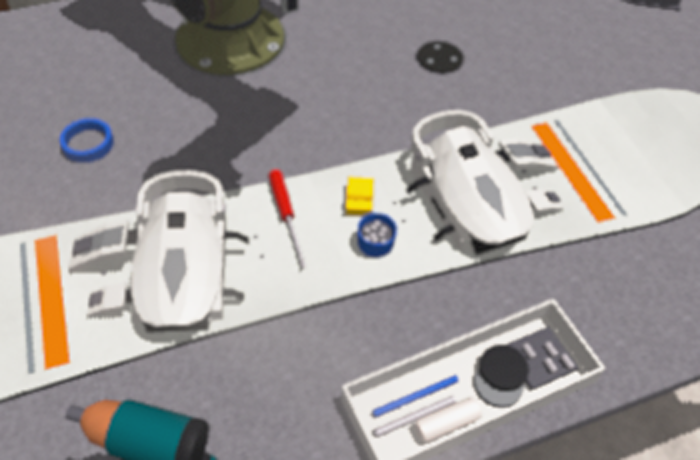

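The scene view shows both highbacks flat over their footbeds, at about (178,250) and (475,185). The stripes, wax and screwdriver stayed within 0.1 px, and the tub looks unmoved in both views. The press depths match the hard stop, so I'm handing in.

```bash
python3 -c "
from plant import bot
print(bot.finish_job())"
```

```text
the job is handed in; nothing more can be done
None
```

Both highbacks are folded down to their stops; the board, tub, screwdriver and wax did not move in the before/after pictures, and the job was handed in at about 30 s.

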